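# Clamp the sample jar and hold the seal tester's dial on the third click

## Robot

A 6-joint arm with a two-finger parallel gripper is mounted at the origin on a cart in front of the work surface, level with it; the furniture and walls round the work are solid. World frame = base frame: x ahead of the robot, y to its left, z up, the work surface at z = 0. Lengths are in m, angles in rad, forces in N, time in s.
With the tool pointing down it reaches from about 0.35 to 0.975 m from the base axis. Payload 7.1 kg.
Tool frame: the origin (TCP) lies at the very end of the fingers, on their centre line; the grasp point (between the pads) lies 19 mm behind it; z points along the fingers, y is the line along which they close (so a half turn about z gives the same grasp; the last joint's range is limited). The gripper opens to 88 mm and grips with 3 to 60 N. Pads are 20 mm wide; open, the fingers measure 115 mm over their backs; the gripper's body (75 mm by 178 mm) begins 61 mm behind the grasp point.
Start: joints at [-1.283, 0.423, 1.63, -0, 1.089, -0.019], TCP at [0.189, -0.596, 0.223] pointing down, gripper open.
Joint ranges: [-3, 3], [-0.9, 2.11], [0.09, 2.58], [-1.31, 4.45], [0.11, 2.69], [-2.54, 2.54]. Speed limits (rad/s): [2.39, 2.39, 3.01, 3.14, 3.14, 3.14].

## Interface

Orientations are given as a rotation vector (axis times angle).
In Python, from bench import robot gives the robot as it stands.
- The arm moves only by the tool step_arm, never from a script. Its argument "deltas" is a list of rows, each a list of 4 numbers: the shift along the tool's x, y, z in mm, then the turn about the tool's z in degrees. In form: [[x, y, z, yaw], ...]. A call has exactly 5 rows; each row is the pose to reach, as a shift and turn from the pose commanded when the call began, along the tool's axes at that moment; what a row does not reach only later rows make up. A row lasts 1/10 s, in which the tool goes at most 50 mm and 8.59 degrees, less where a joint would pass 70% of its speed; a pose out of reach is approached as far as the arm can. A call with a gripper value outside its range is refused whole. "fingers" is the finger opening in mm, from 0 to 87.8, set as the call begins (left out, the last holds). The fingers move at their own pace and stop on an object; "newtons" is the grip in N (left out, the last holds). Time passes only in rows, so rows that repeat a pose let the fingers close, or fill a call up. It gives the time, the measured TCP pose, the force, the opening and the grip force at its end, in the units of the state.
- robot.sense(): the state, without advancing time (a new reading comes with each control period).
- robot.snapshot(name): name is "side" or "top" or "wrist"; returns a dict with "pixels" (420x560x3 uint8, red, green, blue), "fx", "fy", "cx", "cy" (pixels), "origin" and "attitude" of the camera in the world. Camera axes: x right, y down, z forward; pixel columns grow to the right and rows downward; lengths in m; the calibration is good to about 2 mm. A picture is of the moment at which its call begins. There is no depth.
- robot.hand_in(): hands the job in; it is judged then, once.
The state is a dict: "clock": time; "q": joint angles; "joint_velocities": joint speeds; "effort": joint torques, N m; "tool_pos": TCP position; "tool_rot": TCP orientation; "force": force on the tool from outside, world axes, zero at the start; "ft_torque": the same for the moment, N m; "width": finger opening in m; "grasp_force": force on a finger pad.
Only numpy, scipy, OpenCV 4.12 (cv2) and the standard library are available. Lean on these libraries where they do the work, as an engineer would, in place of code of your own. Each camera call takes 0.05 s, during which the arm holds its last target. There are 200 camera calls.

## Task

Run the seal test on the sample jar standing in the chuck: first turn the chuck's sleeve clockwise by its red handle, right up to its stop, so that the three jaws grip the jar, and let go of the handle. Then turn the spring-return dial on the white control box clockwise past its first two clicks to the third (green) mark and keep holding it there: the program finishes while the robot still holds the dial on the green mark, with the jar still clamped. Leave the loose black lid, the spare jar, the marker and the biscuit where they are.

Things in the scene. Friction and masses are not known exactly. Their poses are not given: they have to be found in the camera images.
- chuck_center (a point): centre of the chuck's face plate, on the chuck's axis, 52 mm above the table. The chuck is a round fixed unit, 152 mm across the foot, with a dark knurled sleeve (136 mm across, 29 to 46 mm above the table) and three steel jaws with black sprung rubber pads round the jar, reaching 35 mm above the face plate. z is up.
- chuck_handle (a point): top centre of the red upright handle on the sleeve: a round peg 14 mm in diameter standing 105 mm from the chuck's axis, on a flat arm; its top is 106 mm above the table and it is free to grip from 46 mm up to the top (the arm under it is 33 to 43 mm above the table). It swings round the chuck's axis with the sleeve.
- sleeve (a joint): angle of the chuck's sleeve, rad: 0 fully open (starts at 0 to 0.25), grows as the handle is turned clockwise seen from above, stop at 1.2. The coupled jaws close 10 mm per rad; the pads reach the jar at about 0.8, then each presses about 12 N per rad more (5 N at the stop). Friction 0.3 Nm (3 N at the handle; up to 6 N with the jaws pressing); it stays where it is left.
- jaw_pad_0: black rubber pad of the first jaw, 16 mm wide, 26 mm tall, sprung; the body's origin lies near the chuck's axis, at table height
- jaw_pad_1: rubber pad of the second jaw, likewise, 120 degrees on
- jaw_pad_2: rubber pad of the third jaw, likewise
- sample_jar: small clear can of light brown biscuits with a black lid, 56 mm across the body, 60 mm across the lid, 67 mm tall, origin at the centre of its underside, z up; it starts loose, upright on the chuck's face plate within 3 mm of its centre (its top 119 mm above the table)
- dial_grip (a point): the dial's black grip bar, to be pinched across its width: 58 mm long, 14 mm wide, flat upright sides, 56.5 to 87.5 mm above the table, over a round grey skirt 70 mm across. This point is on the dial's vertical axis, 75 mm above the table; x points along the bar to its pointer end (white line), z up. It sits centred on a fixed white box, 150 x 150 x 45 mm.
- dial (a joint): angle of the dial, rad: 0 off (pointer at the white mark), grows clockwise seen from above; clicks at 0.4 and 0.8 (yellow marks) and 1.2 (wide green mark), end stop 1.5. The return spring (0.08 Nm at 0, 0.16 Nm at 1.2) turns it back to 0 when let go; the clicks (bumps of about 0.04 Nm half-way between) do not hold it.
- jar_lid: loose black snap lid of a large jar, lying flat, 86 mm across, 12 mm tall, bystander
- spare_jar: second sample jar with brown biscuits, 60 mm across, 67 mm tall, on the table, bystander
- marker_blue: white marker with blue cap, 123 mm long, lying, bystander
- biscuit: light brown piped biscuit, 39 mm across, 23 mm tall, bystander
There are look-alikes about, which are no part of the job. What is shaped like the sample_jar but purple is not meant.

How it is judged:
On the way, in this order (a step that is already met when the one before it is completed fails the run):
1. the three jaws grip the jar while the dial is still off and the handle is let go (contact force between each of jaw_pad_0, jaw_pad_1, jaw_pad_2 and sample_jar above 2 N and value of joint dial below 0.2 rad and distance between the grasp point and chuck_handle above 0.06 m), for 0.2 s.
2. the dial is on the third click (value of joint dial between 1.08 and 1.32 rad), for 0.3 s.
At the end, for the whole second after the job is handed in: The dial is held by the robot (more than 1 N on its bar) within 0.12 rad of the third click (1.2 rad); all three pads press the jar with more than 2 N, and the jar stands upright (within 0.1 rad), within 5 mm of the chuck's axis (all of step 2 and contact force between any of the fingers, the arm and dial above 1 N and contact force between each of jaw_pad_0, jaw_pad_1, jaw_pad_2 and sample_jar above 2 N and horizontal distance between sample_jar and chuck_center below 0.005 m and angle between sample_jar's own z axis and vertical below 0.1 rad); the arm keeps its last pose, push and grip.
It fails at once if a bystander is moved more than 20 mm (distance of any of jar_lid, spare_jar, marker_blue, biscuit from where it was at the start of the episode above 0.02 m).
It fails at once if the sample jar is lifted out or knocked over (angle between sample_jar's own z axis and vertical above 0.4 rad or distance between sample_jar and chuck_center above 0.025 m).
It also fails if it takes over 48 s, if anything falls off the work surface, if the arm or the gripper's body presses on something with over 40 N, if the wrist force passes 120 N, or if a joint passes its speed limit or range.

## Working session

There is one attempt and no reset: what is moved stays moved. The work goes in short steps, Python scripts to look and compute and a tool call to move; the robot and the scene stay as the last step left them, time stands still between calls to the robot, and variables do not carry over. Pictures are saved under pics/ and viewed, at most 10 in all, crops included, and the job is handed in when it is done.

Besides the shell and the picture viewer there is one more tool, called as name(argument=value, ...), one argument or row to a line, values as JSON. step_arm: Moves the arm, as the interface text tells. Its arguments: {"type":"object","properties":{"deltas":{"type":"array"},"fingers":{"type":"number"},"newtons":{"type":"number"}},"required":["deltas"]}

```bash
mkdir -p pics
cat > h.py <<'E'
import numpy as np,cv2
from scipy.spatial.transform import Rotation as R
from bench import robot
def snap(n,f=None):
    s=robot.snapshot(n)
    if f: cv2.imwrite('pics/'+f,s['pixels'][:,:,::-1])
    return s
def att(s):
    a=np.array(s['attitude'],float)
    return a if a.shape==(3,3) else (R.from_rotvec(a).as_matrix() if a.size==3 else R.from_quat(a).as_matrix())
def ray(s,u,v,z):
    d=att(s)@np.array([(u-s['cx'])/s['fx'],(v-s['cy'])/s['fy'],1]);o=np.array(s['origin'])
    return o+d*(z-o[2])/d[2]
def proj(s,p):
    c=att(s).T@(np.array(p)-s['origin']);return s['fx']*c[0]/c[2]+s['cx'],s['fy']*c[1]/c[2]+s['cy']
E
python3 - <<'E'
from h import *
for n in('top','side'):
    s=snap(n,n+'0.png');print(n,s['origin'],s['attitude'],s['fx'],s['cx'],s['cy'])
st=robot.sense();print(st)
E
```

```text
top [0.45594112 0.05323097 1.00572256] [-2.13501456  2.14627028 -0.13411257] 402.86554295984445 277.24319861855645 208.6039281550067
side [0.19478266 0.74902592 0.61354868] [-0.59868652  2.49852368 -1.35705698] 398.92371385869853 280.3748718144936 211.41743743511145
{'clock': 0.1, 'q': array([-1.28299959e+00,  4.23777038e-01,  1.63059828e+00,  1.57842284e-05,
        1.08858245e+00, -1.90327764e-02]), 'joint_velocities': array([ 4.68496525e-04, -2.02977311e-03, -1.32147069e-03,  6.81163260e-06,
        5.10696454e-04, -6.20177295e-04]), 'effort': array([ 9.79108117e-04, -5.45611882e+01, -2.74323696e+01,  6.45881100e-02,
        1.88036263e-02, -2.21358846e-05]), 'tool_pos': array([ 0.18864277, -0.59533433,  0.22197756]), 'tool_rot': array([-3.10335769e+00, -4.79859913e-01,  2.65415188e-04]), 'force': array([0.42431466, 1.7010741 , 0.10094911]), 'ft_torque': array([-0.02666594, -0.04243339, -0.00810567]), 'grasp_force': 0.0, 'width': 0.08781967191984674}
```

View pics/top0.png

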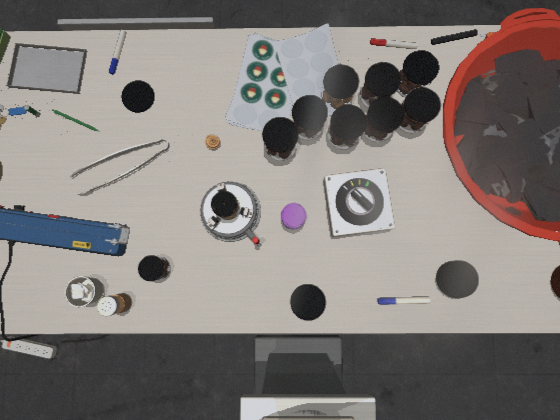

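View pics/side0.png

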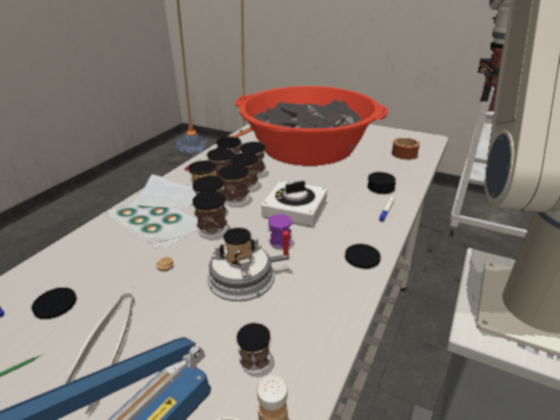

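Both views show the same layout. In the top view:
- The chuck is at about (230,211), with the jar in it showing a black lid at about (224,204). The red handle is at about (257,240).
- The dial box is at about (360,201), with the pointer to be checked.
- Look-alikes for the jar: purple jar (293,216), spare jar (152,268), and dark jars around (350,110).
- Look-alikes for the red handle: red marker (385,42), red tub (510,120).

I choose the jar inside the chuck, the red peg at (257,240) and the dial on the white box. I'll check that with a close crop.

Run:
```python
from h import *
s=snap('top');im=s['pixels'];bgr=im[:,:,::-1].copy()
c=cv2.resize(bgr[150:260,190:405],None,fx=3.7,fy=3.7,interpolation=cv2.INTER_CUBIC);cv2.imwrite('pics/crop.png',c)
hsv=cv2.cvtColor(bgr,cv2.COLOR_BGR2HSV)
def cc(img,box,f):
    m=np.zeros(img.shape[:2],np.uint8);x0,y0,x1,y1=box;m[y0:y1,x0:x1]=f[y0:y1,x0:x1]*255
    n,l,st,ce=cv2.connectedComponentsWithStats(m);return [(ce[i].round(1),st[i]) for i in range(1,n) if st[i][4]>12]
red=((hsv[...,0]<8)|(hsv[...,0]>172))&(hsv[...,1]>140)&(hsv[...,2]>60)
for c_ in cc(im,(235,215,280,260),red):print('red',c_,ray(s,*c_[0],.1))
# white box corners
w=((hsv[...,1]<25)&(hsv[...,2]>200))
m=np.zeros(w.shape,np.uint8);m[155:250,315:405]=w[155:250,315:405]*255
cn=max(cv2.findContours(m,0,2)[0],key=cv2.contourArea);r=cv2.minAreaRect(cn);print('box',r,ray(s,*r[0],.045),[ray(s,*p,.045)[:2].round(4) for p in cv2.boxPoints(r)])
v=hsv[...,2]
d2=snap('side','s.png');hs=cv2.cvtColor(d2['pixels'][:,:,::-1].copy(),cv2.COLOR_BGR2HSV)
red=((hs[...,0]<8)|(hs[...,0]>172))&(hs[...,1]>140)&(hs[...,2]>60)
for c_ in cc(im,(270,220,300,262),red):print('sred',c_)
```

```text
red (array([255.4, 240.1]), array([253, 237,   6,   7,  32], dtype=int32)) [0.51358982 0.11704547 0.1       ]
box ((359.6077575683594, 201.36154174804688), (60.15684509277344, 62.141395568847656), 82.87498474121094) [ 0.60894939 -0.12983095  0.045     ] [array([ 0.6735, -0.0481]), array([ 0.6915, -0.1983]), array([ 0.5457, -0.2098]), array([ 0.5281, -0.0628])]
sred (array([285.5, 241.8]), array([283, 231,   6,  24, 102], dtype=int32))
```

View pics/crop.png

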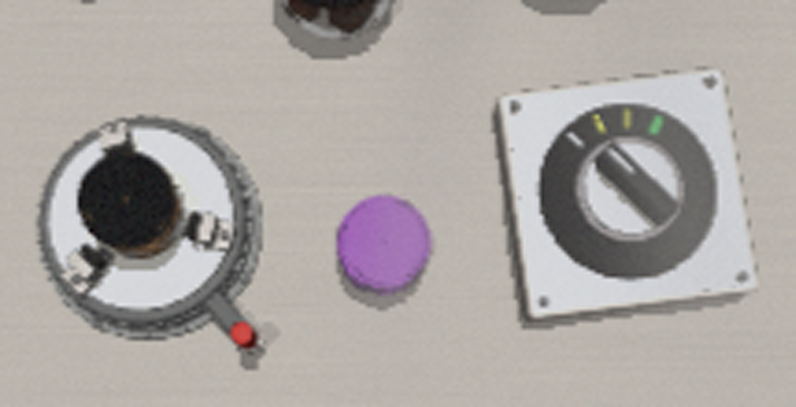

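The crop confirms the choices. The peg is at crop (243,334), the jar with the black lid sits in the chuck at (130,202), and the purple jar at (385,243) stands apart. The dial bar runs from about (605,155) to (675,220) and points at the white mark; the green mark is at (656,124).

Run:
```python
from h import *
s=snap('top');im=s['pixels'];bgr=im[:,:,::-1].copy();hsv=cv2.cvtColor(bgr,cv2.COLOR_BGR2HSV)
h,S,V=[hsv[...,i].astype(int) for i in range(3)]
def sub(f,b):
    m=np.zeros(f.shape,np.uint8);x0,y0,x1,y1=b;m[y0:y1,x0:x1]=f[y0:y1,x0:x1]*255;return m
m=sub((S<25)&(V>190),(198,178,262,245));cn=max(cv2.findContours(m,0,2)[0],key=cv2.contourArea)
(c,r)=cv2.minEnclosingCircle(cv2.convexHull(cn));e=cv2.fitEllipse(cv2.convexHull(cn));print('plate',c,r,e,ray(s,*c,.052),ray(s,*e[0],.052), r/402.9*.955)
p=ray(s,255.4,239.6,.106);print('handle',p, np.linalg.norm((p-ray(s,*e[0],.052))[:2]))
print('handle green',)
for n,cx,cy in(('white',575,138),('y1',599,122),('y2',627,118),('green',656,124),('barA',607,153),('barB',672,219),('dialc ring',628,190)):
    z=.0875 if 'bar' in n else .047
    print(n,ray(s,190+cx/3.7-.5,150+cy/3.7-.5,z)[:2].round(4))
# bystanders
for n,u,v,z in(('purple',293,216,.067),('biscuit',212,141,.02),('lid',308,302,.012),('spare',152,268,.067),('marker',402,300,.01),('jar',224,204,.119),('dark',281,136,.067)):print(n,ray(s,u,v,z)[:2].round(3))
# dial grip & light ring in box
m=sub((S<40)&(V>150),(340,180,380,222));
d=snap('side');print('side proj handle',proj(d,p),'dial',proj(d,[.609,-.13,.0875]),'plate',proj(d,[*ray(s,*e[0],.052)[:2],.052]))
```

```text
plate (232.0, 223.5) 17.86766815185547 ((232.15711975097656, 223.99850463867188), (15.28215503692627, 34.4952392578125), 72.60838317871094) [0.55645607 0.17639616 0.052     ] [0.55526019 0.17600698 0.052     ] 0.04235200567143701
handle [0.51432362 0.11662669 0.106     ] 0.07212365846115593
handle green
white [ 0.6445 -0.0952]
y1 [ 0.655  -0.1112]
y2 [ 0.6576 -0.1295]
green [ 0.6534 -0.1482]
barA [ 0.6269 -0.1086]
barB [ 0.585  -0.1475]
dialc ring [ 0.6099 -0.1286]
purple [0.572 0.031]
biscuit [0.771 0.234]
lid [ 0.37  -0.004]
spare [0.452 0.359]
marker [ 0.373 -0.23 ]
jar [0.593 0.186]
dark [0.767 0.058]
side proj handle (np.float64(285.786436297946), np.float64(230.81334991644334)) dial (np.float64(295.23118362953517), np.float64(180.70836746261077)) plate (np.float64(256.94317357511716), np.float64(260.2658018684747))
```

Run:
```python
from h import *
s=snap('top');im=s['pixels'];bgr=im[:,:,::-1].copy();hsv=cv2.cvtColor(bgr,cv2.COLOR_BGR2HSV)
h,S,V=[hsv[...,i].astype(int) for i in range(3)]
m=np.zeros(S.shape,np.uint8);b=slice(176,248),slice(198,262)
m[b]=(((S<35)&(V>185))[b])*255
n,l,st,ce=cv2.connectedComponentsWithStats(m);print(st[1:][st[1:,4]>15])
keep=np.isin(l,[i for i in range(1,n) if st[i][4]>15])
pts=np.argwhere(keep)[:,::-1].astype(np.float32);c,r=cv2.minEnclosingCircle(pts);e=cv2.fitEllipse(cv2.convexHull(pts))
C=ray(s,*c,.052);p=ray(s,255.2,239.4,.106)
print(c,r,e,C,np.linalg.norm((p-C)[:2]),ray(s,*e[0],.052))
for a in(C,ray(s,*e[0],.052)):
  d=(p-a)[:2];print('phi',np.degrees(np.arctan2(d[1],d[0])),np.linalg.norm(d))
q=robot.sense()['tool_rot'];print(R.from_rotvec(q).as_matrix().round(3))
```

```text
[[198 176  64  30 627]
 [203 183  21  43 267]
 [226 185  27  30 342]
 [198 214  56  34 458]
 [214 215  37  18 331]
 [255 214   7  23  59]]
(229.5, 211.5) 47.460609436035156 ((227.64581298828125, 208.91188049316406), (81.8097915649414, 102.98235321044922), 8.812253952026367) [0.58535563 0.1827315  0.052     ] 0.09639873808493608 [0.59164181 0.18726269 0.052     ]
phi -137.07128948946746 0.09639873808493608
phi -137.601748158339 0.104092084135216
[[ 0.953  0.302 -0.   ]
 [ 0.302 -0.953  0.   ]
 [ 0.    -0.    -1.   ]]
```

step_arm(
  deltas=[
    [32,-35,0,0],
    [64,-70,0,0],
    [96,-105,0,0],
    [128,-140,0,0],
    [160,-175,0,0],
  ],
  fingers=50,
  newtons=25,
)

```text
clock: 0.85
tool_pos: [0.2889, -0.379, 0.2228]
tool_rot: [3.105, 0.479, 0.0]
force: [0.3, -0.3, -0.6]
width: 0.0519
grasp_force: 0.0
```

step_arm(
  deltas=[
    [32,-35,0,0],
    [64,-70,0,0],
    [96,-105,0,0],
    [128,-140,0,0],
    [160,-175,0,0],
  ],
)

```text
clock: 1.35
tool_pos: [0.3887, -0.1638, 0.223]
tool_rot: [3.104, 0.479, 0.001]
force: [0.7, -1.6, -0.1]
width: 0.0497
grasp_force: 0.0
```

step_arm(
  deltas=[
    [32,-35,0,0],
    [64,-70,0,0],
    [96,-105,0,0],
    [128,-140,0,0],
    [160,-175,0,0],
  ],
)

```text
clock: 1.85
tool_pos: [0.4884, 0.0517, 0.223]
tool_rot: [3.104, 0.481, 0.001]
force: [2.4, -1.5, -0.0]
width: 0.0499
grasp_force: 0.0
```

step_arm(
  deltas=[
    [15,-18,0,0],
    [30,-36,0,0],
    [46,-55,0,0],
    [46,-55,0,0],
    [46,-55,0,0],
  ],
)

```text
clock: 2.35
tool_pos: [0.5147, 0.116, 0.2225]
tool_rot: [3.104, 0.482, -0.001]
force: [0.1, 0.9, -0.2]
width: 0.05
grasp_force: 0.0
```

```bash
cat >> h.py <<'E'
def todo(p,yaw=None):
    st=robot.sense();M=R.from_rotvec(st['tool_rot']).as_matrix()
    print('tcp',st['tool_pos'].round(4),'yaw x',np.degrees(np.arctan2(M[1,0],M[0,0])).round(2),'t',st['clock'],'F',st['force'].round(1),'w',st['width'])
    print('delta mm',(M.T@(np.array(p)-st['tool_pos'])*1e3).round(1))
E
python3 - <<'E'
from h import *
snap('wrist','w1.png');todo([.5146,.1165,.066])
E
```

```text
tcp [0.5145 0.1154 0.2225] yaw x 17.6 t 2.4 F [ 0.1 -0.7  0.1] w 0.05015007679790947
delta mm [  0.5  -1.  156.5]
```

View pics/w1.png

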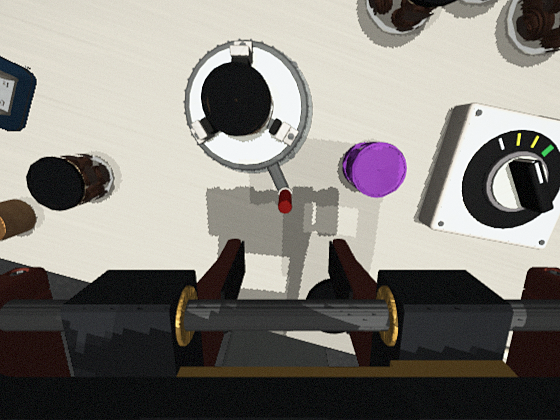

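The wrist view shows the red peg at about (286,200) between the finger directions, the chuck plate centred at about (248,105), and the purple jar clear at (375,168). Next I cross-check with this view.

Run:
```python
from h import *
s=snap('wrist');hsv=cv2.cvtColor(s['pixels'][:,:,::-1].copy(),cv2.COLOR_BGR2HSV);h,S,V=[hsv[...,i].astype(int) for i in range(3)]
red=((h<8)|(h>172))&(S>140)&(V>50);m=np.zeros(S.shape,np.uint8);m[175:225,265:305]=red[175:225,265:305]*255
x,y,w,hh=cv2.boundingRect(m);print('red bb',x,y,w,hh,s['origin'])
for z in(.046,.106):print(z,proj(s,[.5146,.1165,z]))
print('top c',ray(s,x+w/2,y+hh-w/2-.5,.106))
white=((S<40)&(V>200));m=np.zeros(S.shape,np.uint8);m[40:172,186:312]=white[40:172,186:312]*255
n,l,st,ce=cv2.connectedComponentsWithStats(m);print([(i,st[i].tolist()) for i in range(1,n) if st[i][4]>100])
print('center proj',proj(s,[.592,.187,.052]),'r px',s['fx']*.05/(s['origin'][2]-.052))
print('dial',proj(s,[.6085,-.129,.0875]))
```

```text
red bb 278 189 13 24 [0.58177037 0.13668279 0.38475977]
0.046 (np.float64(285.3936574211921), np.float64(194.2912560273332))
0.106 (np.float64(285.2059586654028), np.float64(206.74207304172228))
top c [0.51510439 0.11738381 0.106     ]
[(1, [186, 40, 41, 44, 614]), (2, [186, 41, 65, 131, 2170]), (4, [262, 40, 50, 57, 969]), (5, [204, 47, 97, 117, 3927]), (10, [280, 121, 32, 51, 504])]
center proj (np.float64(244.45901553029654), np.float64(108.35339801883916)) r px 44.12549108791871
dial (np.float64(541.0652018584083), np.float64(187.9808231528798))
```

step_arm(
  deltas=[
    [1,-1.5,40,0],
    [1,-1.5,80,0],
    [1,-1.5,115,0],
    [1,-1.5,145,0],
    [1,-1.5,158,0],
  ],
)

```text
clock: 2.95
tool_pos: [0.5136, 0.1163, 0.0624]
tool_rot: [3.105, 0.478, -0.006]
force: [0.2, 0.2, 0.1]
width: 0.0498
grasp_force: 0.0
```

step_arm(
  deltas=[
    [0,0,0,0],
    [0,0,0,0],
    [0,0,0,0],
    [0,0,0,0],
    [0,0,0,0],
  ],
  fingers=5,
  newtons=20,
)

```text
clock: 3.45
tool_pos: [0.5163, 0.118, 0.0657]
tool_rot: [-3.104, -0.48, -0.003]
force: [1.6, 2.8, 2.5]
width: 0.0138
grasp_force: 19.6
```

Run:
```python
from h import *
todo([.515,.117,.066])
C=np.array([.595,.185]);st=robot.sense();M=R.from_rotvec(st['tool_rot']).as_matrix();p=st['tool_pos']
d=p[:2]-C;a0=np.arctan2(d[1],d[0]);r=np.hypot(*d);print(r,np.degrees(a0))
for s in np.arange(0,1.36,.08):
    q=[*(C+.105*np.array([np.cos(a0-s),np.sin(a0-s)])),p[2]];print(round(s,2),(M.T@(q-p)*1e3).round(1)[:2])
```

```text
tcp [0.5163 0.118  0.0657] yaw x 17.58 t 3.45 F [1.6 2.8 2.5] w 0.01376370449908863
delta mm [-1.5  0.5 -0.3]
0.10341726252190023 -139.58470857660865
0.0 [-1.5  0.6]
0.08 [-4.4 -7.2]
0.16 [ -6.7 -15.3]
0.24 [ -8.4 -23.6]
0.32 [ -9.4 -31.9]
0.4 [ -9.7 -40.3]
0.48 [ -9.3 -48.7]
0.56 [ -8.3 -57. ]
0.64 [ -6.6 -65.2]
0.72 [ -4.3 -73.3]
0.8 [ -1.3 -81.2]
0.88 [  2.2 -88.8]
0.96 [  6.4 -96. ]
1.04 [  11.2 -103. ]
1.12 [  16.5 -109.5]
1.2 [  22.3 -115.6]
1.28 [  28.5 -121.2]
```

step_arm(
  deltas=[
    [-3,-8,0,0],
    [-5,-16,0,0],
    [-7,-24,0,0],
    [-8,-32,0,0],
    [-8.5,-40,0,0],
  ],
)

```text
clock: 3.95
tool_pos: [0.4953, 0.1531, 0.0653]
tool_rot: [3.104, 0.48, 0.001]
force: [-0.2, -5.3, 3.4]
width: 0.0138
grasp_force: 20.0
```

Run:
```python
from h import *
todo([.595,.185,.066])
```

```text
tcp [0.4953 0.1531 0.0653] yaw x 17.58 t 3.95 F [-0.2 -5.3  3.4] w 0.013794642934461566
delta mm [104.7  -0.3  -0.6]
```

step_arm(
  deltas=[
    [0.4,-8.4,0,0],
    [1.4,-16.7,0,0],
    [3.1,-25,0,0],
    [5.4,-33,0,0],
    [8.4,-41,0,0],
  ],
)

```text
clock: 4.45
tool_pos: [0.4912, 0.1954, 0.0651]
tool_rot: [3.104, 0.48, 0.001]
force: [2.0, -5.1, 4.3]
width: 0.0138
grasp_force: 20.0
```

step_arm(
  deltas=[
    [1.8,-3.8,0,0],
    [3.6,-7.6,0,0],
    [5.6,-11.3,0,0],
    [7.7,-14.8,0,0],
    [10,-18.3,0,0],
  ],
)

```text
clock: 4.95
tool_pos: [0.4952, 0.2154, 0.0649]
tool_rot: [3.104, 0.48, 0.0]
force: [2.0, -6.7, 4.5]
width: 0.0137
grasp_force: 20.0
```

Run:
```python
from h import *
todo([.595,.185,.066]);p=robot.sense()['tool_pos'];d=p[:2]-[.595,.185];print(np.hypot(*d),np.degrees(np.arctan2(d[1],d[0])))
```

```text
tcp [0.4952 0.2154 0.0649] yaw x 17.59 t 4.95 F [ 2.  -6.7  4.5] w 0.013722017728313602
delta mm [85.9 59.2 -1. ]
0.10433285431060232 163.04493140179682
```

step_arm(
  deltas=[
    [1.8,-2.6,0,0],
    [3.7,-5.1,0,0],
    [5.6,-7.6,0,0],
    [5.6,-7.6,0,0],
    [5.6,-7.6,0,0],
  ],
)

```text
clock: 5.45
tool_pos: [0.4984, 0.2246, 0.0649]
tool_rot: [-3.105, -0.48, -0.001]
force: [1.1, -3.6, 4.1]
width: 0.0137
grasp_force: 20.0
```

Run:
```python
from h import *
todo([.595,.185,.066]);p=robot.sense()['tool_pos'];d=p[:2]-[.595,.185];print(np.hypot(*d),np.degrees(np.arctan2(d[1],d[0])))
```

```text
tcp [0.4984 0.2246 0.0649] yaw x 17.58 t 5.45 F [ 1.1 -3.6  4.1] w 0.013744545469323828
delta mm [80.1 66.9 -1.1]
0.10439019253787643 157.73385583168613
```

step_arm(
  deltas=[
    [2,-2.3,0,0],
    [4,-4.6,0,0],
    [6.1,-6.8,0,0],
    [8.3,-9,0,0],
    [8.3,-9,0,0],
  ],
)

```text
clock: 5.95
tool_pos: [0.5003, 0.2284, 0.0635]
tool_rot: [3.094, 0.483, -0.014]
force: [1.8, -41.9, 10.6]
width: 0.0165
grasp_force: 20.0
```

Run:
```python
from h import *
todo([.595,.185,.066]);p=robot.sense()['tool_pos'];d=p[:2]-[.595,.185];print(np.hypot(*d),np.degrees(np.arctan2(d[1],d[0])))
```

```text
tcp [0.5003 0.2284 0.0635] yaw x 17.76 t 5.95 F [  1.8 -41.9  10.6] w 0.016503374438051582
delta mm [76.9 70.2 -2.7]
0.10413794960876095 155.37779340469754
```

step_arm(
  deltas=[
    [-2,2,0,0],
    [-4,4.5,0,0],
    [-4,4.5,0,0],
    [-4,4.5,0,0],
    [-4,4.5,0,0],
  ],
  fingers=45,
)

```text
clock: 6.45
tool_pos: [0.5008, 0.2305, 0.0647]
tool_rot: [-3.104, -0.481, -0.001]
force: [-0.1, -0.6, -0.5]
width: 0.0447
grasp_force: 0.0
```

step_arm(
  deltas=[
    [0,0,-30,0],
    [0,0,-70,0],
    [0,0,-110,0],
    [0,0,-135,0],
    [0,0,-135,0],
  ],
)

```text
clock: 6.95
tool_pos: [0.503, 0.2314, 0.2036]
tool_rot: [-3.102, -0.481, -0.012]
force: [0.2, -0.9, 0.1]
width: 0.0449
grasp_force: 0.0
```

Run:
```python
from h import *
s=snap('wrist','w2.png');todo([.6085,-.129,.2])
```

```text
tcp [0.5018 0.2308 0.2014] yaw x 17.61 t 7.0 F [-0.3  1.  -1. ] w 0.045156405650215524
delta mm [ -7.1 375.2   1.1]
```

View pics/w2.png

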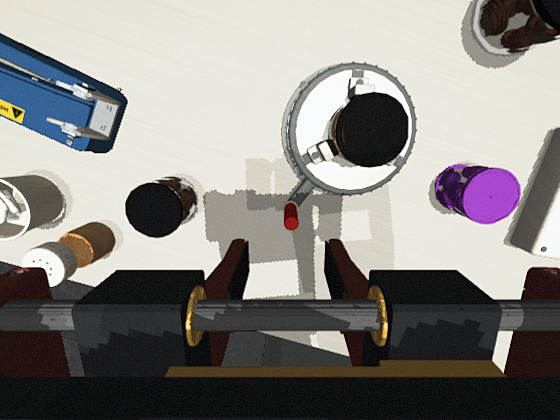

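The wrist view shows the three jaws closed on the jar's body, with the lid at (372,130), and the handle at (291,216) released. Now I move over the dial.

step_arm(
  deltas=[
    [-1,42,0,-3],
    [-2,85,0,-6],
    [-3,128,0,-9],
    [-4,170,0,-12],
    [-5,210,0,-15],
  ],
)

```text
clock: 7.5
tool_pos: [0.5587, 0.0267, 0.1977]
tool_rot: [-3.014, -0.885, 0.004]
force: [1.3, -0.4, 0.9]
width: 0.0451
grasp_force: 0.0
```

Run:
```python
from h import *
todo([.6085,-.129,.2])
```

```text
tcp [0.5587 0.0267 0.1977] yaw x 32.72 t 7.5 F [ 1.3 -0.4  0.9] w 0.04511017368070545
delta mm [-42.3 157.9  -2.4]
```

step_arm(
  deltas=[
    [-11,40,0,-4],
    [-22,80,0,-8],
    [-33,120,0,-12],
    [-43,158,0,-12],
    [-43,158,0,-12],
  ],
)

```text
clock: 8.0
tool_pos: [0.6087, -0.1318, 0.1975]
tool_rot: [-2.909, -1.186, 0.002]
force: [0.0, 1.0, -0.2]
width: 0.045
grasp_force: 0.0
```

Run:
```python
from h import *
s=snap('wrist','w3.png');todo([.6085,-.129,.06])
print('bar centre',proj(s,[.6085,-.129,.0875]),'ends',[proj(s,[.6085+k*.029*np.cos(.78),-.129+k*.029*np.sin(.78),.0875]) for k in(1,-1)],'box',[proj(s,[a,b,.045]) for a,b in((.6735,-.0481),(.6915,-.1983),(.5457,-.2098),(.5281,-.0628))])
```

```text
tcp [ 0.6077 -0.1297  0.1974] yaw x 44.4 t 8.05 F [ 0.3  1.3 -1.2] w 0.04516882302352197
delta mm [  1.3   0.3 137.4]
bar centre (np.float64(284.3979851583973), np.float64(206.93317879189402)) ends [(np.float64(284.18234011645643), np.float64(176.70297862633538)), (np.float64(284.60228138208333), np.float64(235.5724448724493))] box [(np.float64(272.25239844637093), np.float64(97.04095253345693)), (np.float64(383.771239390985), np.float64(187.70221117833077)), (np.float64(296.4513571382637), np.float64(281.0660210393171)), (np.float64(191.0902293694973), np.float64(207.26296482891814))]
```

View pics/w3.png

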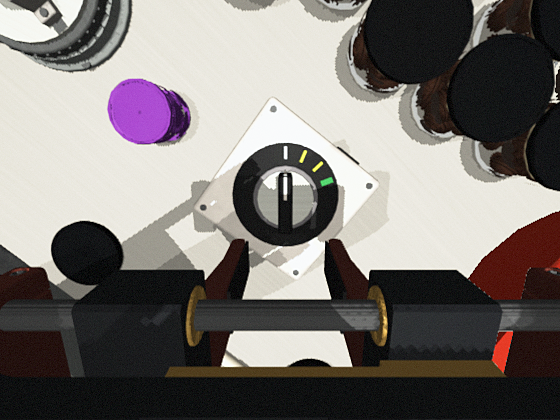

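The wrist view shows the bar upright in the picture at x≈286, y 172 to 233, pointing at the white mark (286,152). The green mark is at (327,182), and the bar is centred between the fingers.

step_arm(
  deltas=[
    [3,1,40,0],
    [3,1,80,0],
    [3,1,115,0],
    [3,1,136,0],
    [3,1,136,0],
  ],
)

```text
clock: 8.55
tool_pos: [0.6085, -0.1247, 0.06]
tool_rot: [-2.903, -1.192, 0.008]
force: [-0.4, -0.1, 0.1]
width: 0.0451
grasp_force: 0.0
```

step_arm(
  deltas=[
    [0,0,0,0],
    [0,0,0,0],
    [0,0,0,0],
    [0,0,0,0],
    [0,0,0,0],
  ],
  fingers=5,
  newtons=35,
)

```text
clock: 9.05
tool_pos: [0.612, -0.1271, 0.0647]
tool_rot: [2.906, 1.19, 0.003]
force: [1.2, -1.3, 2.2]
width: 0.014
grasp_force: 35.0
```

Run:
```python
from h import *
todo([.6095,-.128,.06]);print(robot.sense()['ft_torque'])
```

```text
tcp [ 0.612  -0.1271  0.0647] yaw x 44.56 t 9.05 F [ 1.2 -1.3  2.2] w 0.01398184206234982
delta mm [-2.4 -1.1  4.7]
[-0.21960032 -0.02586246 -0.1861663 ]
```

step_arm(
  deltas=[
    [0,0,0,6],
    [0,0,0,12],
    [0,0,0,18],
    [0,0,0,24],
    [0,0,0,30],
  ],
)

```text
clock: 9.55
tool_pos: [0.6124, -0.128, 0.0647]
tool_rot: [3.115, 0.393, 0.004]
force: [2.7, -6.4, 1.4]
width: 0.014
grasp_force: 35.0
```

step_arm(
  deltas=[
    [0,0,0,6],
    [0,0,0,12],
    [0,0,0,18],
    [0,0,0,24],
    [0,0,0,30],
  ],
)

```text
clock: 10.05
tool_pos: [0.6125, -0.129, 0.0647]
tool_rot: [3.11, -0.427, 0.006]
force: [1.5, -10.9, 0.5]
width: 0.0139
grasp_force: 35.0
```

Run:
```python
from h import *
todo([.6095,-.128,.06]);print(robot.sense()['ft_torque'])
```

```text
tcp [ 0.6125 -0.129   0.0647] yaw x -15.62 t 10.05 F [  1.5 -10.9   0.5] w 0.013936812434684654
delta mm [-3.2 -0.2  4.7]
[-1.62449391 -0.12729904  0.17718594]
```

step_arm(
  deltas=[
    [0,0.5,0,4],
    [0,1,0,8.8],
    [0,1,0,8.8],
    [0,1,0,8.8],
    [0,1,0,8.8],
  ],
)

```text
clock: 10.55
tool_pos: [0.6124, -0.1294, 0.0647]
tool_rot: [3.07, -0.658, 0.006]
force: [1.9, -7.0, 1.8]
width: 0.0136
grasp_force: 35.0
```

Run:
```python
from h import *
s=snap('top');todo([.6095,-.128,.06]);print(robot.sense()['ft_torque'])
w=snap('wrist')
a=cv2.resize(w['pixels'][90:300,170:400],None,fx=1.7,fy=1.7);b=cv2.resize(s['pixels'][150:260,190:300],(357,357))
cv2.imwrite('pics/w4.png',np.hstack([a,b])[:,:,::-1])
```

```text
tcp [ 0.6124 -0.1293  0.0647] yaw x -24.2 t 10.6 F [ 1.6 -7.   1.1] w 0.013413790969174786
delta mm [-3.2 -0.   4.7]
[-1.04470726 -0.24908214  0.16695635]
```

View pics/w4.png

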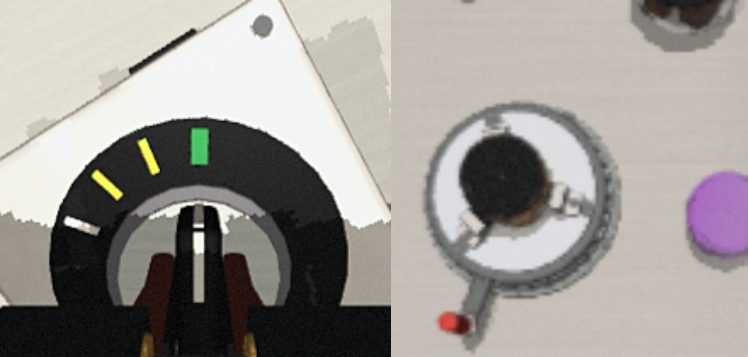

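The pointer (198, 230) lines up with the green mark (200,145), and the jar is still clamped. I'll hold once to check for drift.

step_arm(
  deltas=[
    [0,0.5,0,0],
    [0,0.5,0,0],
    [0,0.5,0,0],
    [0,0.5,0,0],
    [0,0.5,0,0],
  ],
)

```text
clock: 11.15
tool_pos: [0.6123, -0.1294, 0.0647]
tool_rot: [3.071, -0.658, 0.006]
force: [2.4, -5.4, 0.6]
width: 0.0139
grasp_force: 35.0
```

step_arm(
  deltas=[
    [0,0,0,0],
    [0,0,0,0],
    [0,0,0,0],
    [0,0,0,0],
    [0,0,0,0],
  ],
)

```text
clock: 11.65
tool_pos: [0.6123, -0.1294, 0.0647]
tool_rot: [3.071, -0.658, 0.006]
force: [3.7, -5.0, -0.4]
width: 0.0138
grasp_force: 35.0
```

Run:
```python
from h import *
todo([.6095,-.128,.06]);print(robot.sense()['ft_torque'])
w=snap('wrist')
cv2.imwrite('pics/w5.png',cv2.resize(w['pixels'][90:300,170:400],None,fx=2,fy=2)[:,:,::-1])
```

```text
tcp [ 0.6123 -0.1294  0.0647] yaw x -24.2 t 11.65 F [ 3.7 -5.  -0.4] w 0.013803198310960677
delta mm [-3.2 -0.1  4.7]
[-0.69246657 -0.41500212  0.14210693]
```

View pics/w5.png

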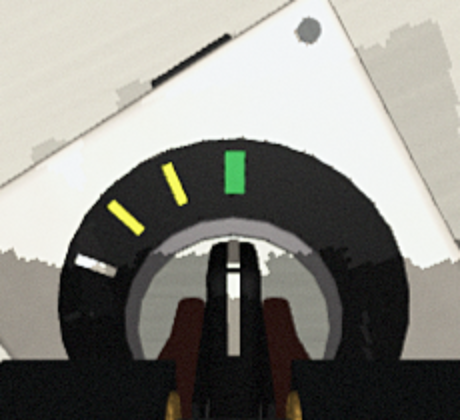

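The hold is stable: the white line at x≈233 stays on the green mark at x≈235. Handing in.

```bash
python3 -c "
from bench import robot
print(robot.hand_in())"
```

```text
the job is handed in; nothing more can be done
None
```

The job is handed in at about 11.7 s with the sleeve turned to its stop (firm resistance at about 42 N) and the handle released, and the dial held on the green mark; the pad forces on the jar could only be judged from the camera pictures, and the hand-in gave no verdict.

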